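# Pack the lacquered knobs for the current order

## Robot

A 7-joint arm with a two-finger parallel gripper is mounted at the origin on the work surface. World frame = base frame: x ahead of the robot, y to its left, z up, the work surface at z = 0. Lengths are in m, angles in degrees, forces in N, time in s.
With the tool pointing down it reaches from about 0.425 to 0.95 m from the base axis. Payload 16.7 kg.
Tool frame: the origin (TCP) lies midway between the tips of the shut fingers; the grasp point (between the pads) lies 19 mm behind it (manip.grip_point_offset is the distance from the TCP to the grasp point, in m); z points along the fingers, y is the direction in which the jaws open and shut (so a half turn about z gives the same grasp; the last joint's range is limited). The gripper opens to 94 mm and grips with 3 to 60 N. Pads are 16 mm wide; open, the fingers measure 119 mm over their backs; the gripper's body (75 mm by 177 mm) begins 78 mm behind the grasp point.
Start: joints at [59.502, 24.414, 4.234, 92.017, -1.954, 63.644, -3.845], TCP at [0.252, -0.626, 0.205] pointing down, gripper open.
Joint ranges: [-163.25, 163.25], [-28.42, 122.38], [-70.27, 78.77], [12.13, 141.07], [-58.53, 238.53], [9.26, 117.41], [-156.51, 156.51]. Speed limits (degrees/s): [108.29, 108.29, 136.94, 136.94, 172.46, 172.46, 172.46].

## Interface

Orientations are given as a 3x3 rotation matrix whose columns are the frame's x, y, z axes.
In Python, from station import manip, optics gives the robot as it stands.
- The arm moves only by the tool arm_command, never from a script. Its argument "targets" is a list of rows, each a list of 7 numbers: the shift along the tool's x, y, z in mm, then the turn, a rotation vector about the tool's x, y, z in degrees, then the finger opening in mm, from 0 to 94. A call has 1 to 20 rows; each row is the pose to reach, as a shift and turn from the pose commanded when the call began, along the tool's axes at that moment; what a row does not reach only later rows make up. A row lasts 1/12 s, in which the tool goes at most 41.7 mm and 7.16 degrees, less where a joint would pass 70% of its speed; a pose out of reach is approached as far as the arm can. A call with a gripper value outside its range is refused whole. The fingers move at their own pace and stop on an object; "newtons" is the grip in N (left out, the last holds). Time passes only in rows, so rows that repeat a pose let the fingers close. It gives the time, the measured TCP pose, the force and the opening at its end, in the units of the state.
- manip.get_state(): the state, without advancing time (a new reading comes with each control period).
- optics.grab_frame(name): name is "side" or "top"; returns (picture, depth): 384x512x3 uint8, blue, green, red; 384x512 float32, m along the optical axis (not along the pixel's ray), 0 where there is no reading.
- optics.calibration(name): a dict with "fovy" (degrees; the focal length in pixels is half the picture's height over the tangent of half this angle, whatever the lens; pixels are square), "cx", "cy" (the principal point, pixels), "R" (3x3) and "t" (3): a world point X has camera coordinates R X + t. Camera axes: x right, y down, z forward; pixel columns grow to the right and rows downward; lengths in m; the calibration is good to about 2 mm. A picture is of the moment at which its call begins. calibration takes no time and is no camera call.
- manip.job_done(): hands the job in, once; it reports no verdict.
The state is a dict: "time": time; "qpos": joint angles; "joint_vel": joint speeds; "tau": joint torques, N m; "tool_pos": TCP position; "tool_rot": TCP orientation; "ft_force": force on the tool from outside, world axes, zero at the start; "ft_torque": the same for the moment, N m; "gripper_width": opening from 0.0 (shut) to 1.0 (fully open).
Only numpy, scipy, OpenCV 4.12 (cv2) and the standard library are available. Lean on these libraries where they do the work, as an engineer would, in place of code of your own. Each camera call takes 0.05 s, during which the arm holds its last target. There are 200 camera calls.

## Task

The tile in the white frame of the order board gives the colour of the current order: first turn the lot wheel until only that colour fills its window. Then open the pot of that colour, lower every dark-red knob on the bench gently into it (never let one drop in, the lacquer chips), and finally put the pot's own lid back on, fully seated. Leave the other pot closed, and the glue bottle, glue tube and craft knife where they are.

Things in the scene. Friction and masses are not known exactly. Their poses are not given: they have to be found in the camera images.
- tile_orange: orange order tile, 50 x 70 x 8 mm, stuck to the black order board; origin at the centre of its underside. The orange and the green tile have traded places in some starts
- pot_orange: orange enamel pot, fixed to the bench and standing upright on it: outside diameter 160 mm, inside diameter 150 mm, wall 5 mm, rim 95 mm above the bench, inner floor 6 mm above the bench; origin at the centre of its underside, z up
- lid_orange: loose lid of the orange pot, 250 g, on its pot at the start: orange flange 162 mm across and 8 mm thick whose underside rests on the rim, below it a locating plug 136 mm across and 10 mm deep, on top a round dark-wood handle 34 mm in diameter and 40 mm tall. Origin at the centre of the plug's underside: flange underside 10 mm, flange top 18 mm, handle top 58 mm above it; 85 mm above the bench when seated. Laid on the bench it stands on the plug
- tile_green: green order tile, 50 x 70 x 8 mm, stuck to the black order board; origin at the centre of its underside. The green and the orange tile have traded places in some starts
- pot_green: green enamel pot, fixed to the bench and standing upright on it: outside diameter 160 mm, inside diameter 150 mm, wall 5 mm, rim 95 mm above the bench, inner floor 6 mm above the bench; origin at the centre of its underside, z up
- lid_green: loose lid of the green pot, 250 g, on its pot at the start: green flange 162 mm across and 8 mm thick whose underside rests on the rim, below it a locating plug 136 mm across and 10 mm deep, on top a round dark-wood handle 34 mm in diameter and 40 mm tall. Origin at the centre of the plug's underside: flange underside 10 mm, flange top 18 mm, handle top 58 mm above it; 85 mm above the bench when seated. Laid on the bench it stands on the plug
- knob0_mid (a point): dark-red lacquered round coat-hook knob, egg-shaped, 58 mm tall, 52 mm across at its widest (height 30 mm), flat foot 44 mm across, weighted low by a brass insert so that it slides rather than tips and rights itself; about 80 g (mass varies). This point lies on its axis 30 mm above the foot, at the widest place; its z axis points from foot to top. Stands on the leather sheet at the start; None if absent
- knob1_mid (a point): dark-red lacquered round coat-hook knob, egg-shaped, 58 mm tall, 52 mm across at its widest (height 30 mm), flat foot 44 mm across, weighted low by a brass insert so that it slides rather than tips and rights itself; about 80 g (mass varies). This point lies on its axis 30 mm above the foot, at the widest place; its z axis points from foot to top. Stands on the leather sheet at the start; None if absent
- knob2_mid (a point): dark-red lacquered round coat-hook knob, egg-shaped, 58 mm tall, 52 mm across at its widest (height 30 mm), flat foot 44 mm across, weighted low by a brass insert so that it slides rather than tips and rights itself; about 80 g (mass varies). This point lies on its axis 30 mm above the foot, at the widest place; its z axis points from foot to top. Stands on the leather sheet at the start; None if absent
- knob3_mid (a point): dark-red lacquered round coat-hook knob, egg-shaped, 58 mm tall, 52 mm across at its widest (height 30 mm), flat foot 44 mm across, weighted low by a brass insert so that it slides rather than tips and rights itself; about 80 g (mass varies). This point lies on its axis 30 mm above the foot, at the widest place; its z axis points from foot to top. Stands on the leather sheet at the start; None if absent
- order_frame (a point): centre of the white-framed place on the black order board, on the board's surface 6 mm above the bench, at its -y end in the board's own frame (the end on the robot's right): the tile lying here (within 40 mm) is the current order. The other tile lies on the plain half of the board, 110 mm away
- wheel (a joint): angle of the lot wheel in rad, turning about the vertical, growing anticlockwise seen from above, stops at -0.3 and 5.5. Six 60-degree colour sectors; in the middle of the window is: 0 white, 1.047 orange, 2.094 grey, 3.142 violet, 4.189 green, 5.236 blue. The sector alone fills the window (24 mm wide, 38 to 68 mm from the axis) to within about 0.2 rad of these. Stays where it is left, light friction (about 0.04 N m), no detents
- wheel_grip (a point): on the vertical axis of the lot wheel, 58 mm above the bench, in its black finger bar (60 mm long, 16 mm thick, from 38 to 74 mm above the bench). It turns with the wheel: its x axis runs along the bar, its y axis across it. The grey fixed housing is 170 x 170 mm; its aluminium cover (top 32 mm above the bench) hides half of the 150 mm disc and has the black-edged window, on the side away from the robot
- leather: tan-brown leather sheet, 220 x 220 x 3 mm, fixed flat to the bench, where the knobs stand; origin at the centre of its underside
- glue: bystander: white glue bottle with violet cap, 54 mm in diameter, 150 mm tall, standing; origin at the centre of its underside
- tube: bystander: pale teal glue tube lying flat, body 100 x 36 x 18 mm along its x axis, 30 mm cap at its +x end; origin under the body's centre
- cutter: bystander: craft knife with aluminium handle lying flat, 160 mm long, 12 mm wide and 10 mm high, along its x axis, blade at +x; origin on its underside near the middle
There are look-alikes about, which are no part of the job. Leave any purple look-alike of the part that bears knob0_mid alone. What is shaped like the lid_orange but yellow is not meant.

How it is judged (in metres and radians):
On the way, in this order (a step that is already met when the one before it is completed fails the run):
1. the colour of the framed tile fills the lot wheel's window (within 0.2 rad) (((horizontal distance between tile_orange and order_frame below 0.04 m and value of joint wheel between 0.8472 and 1.2472 rad) or (horizontal distance between tile_green and order_frame below 0.04 m and value of joint wheel between 3.9888 and 4.3888 rad))), for 0.2 s.
2. with the wheel still so, every knob present is in the pot of that colour (((horizontal distance between tile_orange and order_frame below 0.04 m and value of joint wheel between 0.8472 and 1.2472 rad and horizontal distance between each of knob0_mid, knob1_mid, knob2_mid, knob3_mid and pot_orange below 0.07 m and height (world z) of each of knob0_mid, knob1_mid, knob2_mid, knob3_mid below 0.085 m) or (horizontal distance between tile_green and order_frame below 0.04 m and value of joint wheel between 3.9888 and 4.3888 rad and horizontal distance between each of knob0_mid, knob1_mid, knob2_mid, knob3_mid and pot_green below 0.07 m and height (world z) of each of knob0_mid, knob1_mid, knob2_mid, knob3_mid below 0.085 m))), for 0.2 s.
3. that pot's lid is seated on it (((horizontal distance between tile_orange and order_frame below 0.04 m and horizontal distance between lid_orange and pot_orange below 0.012 m and height (world z) of lid_orange between 0.081 and 0.089 m and angle between lid_orange's own z axis and vertical below 0.06 rad) or (horizontal distance between tile_green and order_frame below 0.04 m and horizontal distance between lid_green and pot_green below 0.012 m and height (world z) of lid_green between 0.081 and 0.089 m and angle between lid_green's own z axis and vertical below 0.06 rad))), for 0.2 s.
At the end, for the whole second after the job is handed in: The wheel is within 0.2 rad of the framed tile's colour, every knob present lies in the pot of that colour (within 70 mm of its axis, below its lid), both lids are seated on their own pots (within 12 mm of centre, plug 81 to 89 mm above the bench, tilted less than 0.06 rad), and all is at rest (((horizontal distance between tile_orange and order_frame below 0.04 m and value of joint wheel between 0.8472 and 1.2472 rad and horizontal distance between each of knob0_mid, knob1_mid, knob2_mid, knob3_mid and pot_orange below 0.07 m and height (world z) of each of knob0_mid, knob1_mid, knob2_mid, knob3_mid below 0.085 m and horizontal distance between lid_orange and pot_orange below 0.012 m and height (world z) of lid_orange between 0.081 and 0.089 m and angle between each of lid_orange, lid_green's own z axis and vertical below 0.06 rad and horizontal distance between lid_green and pot_green below 0.012 m and height (world z) of lid_green between 0.081 and 0.089 m and linear speed of each of knob0, knob1, knob2, knob3, lid_orange below 0.03 m/s) or (horizontal distance between tile_green and order_frame below 0.04 m and value of joint wheel between 3.9888 and 4.3888 rad and horizontal distance between each of knob0_mid, knob1_mid, knob2_mid, knob3_mid and pot_green below 0.07 m and height (world z) of each of knob0_mid, knob1_mid, knob2_mid, knob3_mid below 0.085 m and horizontal distance between lid_green and pot_green below 0.012 m and height (world z) of lid_green between 0.081 and 0.089 m and angle between each of lid_green, lid_orange's own z axis and vertical below 0.06 rad and horizontal distance between lid_orange and pot_orange below 0.012 m and height (world z) of lid_orange between 0.081 and 0.089 m and linear speed of each of knob0, knob1, knob2, knob3, lid_green below 0.03 m/s))); the robot touches nothing.
It fails at once if a knob is dropped into a pot (falls faster than 0.5 m/s inside it) ((linear speed of knob0 above 0.5 m/s and horizontal distance between knob0_mid and pot_orange below 0.07 m and height (world z) of knob0_mid between 0.05 and 0.1 m) or (linear speed of knob0 above 0.5 m/s and horizontal distance between knob0_mid and pot_green below 0.07 m and height (world z) of knob0_mid between 0.05 and 0.1 m) or (linear speed of knob1 above 0.5 m/s and horizontal distance between knob1_mid and pot_orange below 0.07 m and height (world z) of knob1_mid between 0.05 and 0.1 m) or (linear speed of knob1 above 0.5 m/s and horizontal distance between knob1_mid and pot_green below 0.07 m and height (world z) of knob1_mid between 0.05 and 0.1 m) or (linear speed of knob2 above 0.5 m/s and horizontal distance between knob2_mid and pot_orange below 0.07 m and height (world z) of knob2_mid between 0.05 and 0.1 m) or (linear speed of knob2 above 0.5 m/s and horizontal distance between knob2_mid and pot_green below 0.07 m and height (world z) of knob2_mid between 0.05 and 0.1 m) or (linear speed of knob3 above 0.5 m/s and horizontal distance between knob3_mid and pot_orange below 0.07 m and height (world z) of knob3_mid between 0.05 and 0.1 m) or (linear speed of knob3 above 0.5 m/s and horizontal distance between knob3_mid and pot_green below 0.07 m and height (world z) of knob3_mid between 0.05 and 0.1 m)).
It fails at once if the lid of the other pot is disturbed (moved more than 20 mm) ((horizontal distance between tile_orange and order_frame below 0.04 m and distance of lid_green from where it was at the start of the episode above 0.02 m) or (horizontal distance between tile_green and order_frame below 0.04 m and distance of lid_orange from where it was at the start of the episode above 0.02 m)).
It fails at once if the glue bottle, glue tube or craft knife is moved more than 30 mm (distance of any of glue, tube, cutter from where it was at the start of the episode above 0.03 m).
Of knob0, knob1, knob2, knob3 only 2 to 4 are there at a start; the rules pass over those that are not, and their reading is None.
At some moment in a run one of knob0, knob1, knob2, knob3 may be knocked a few centimetres aside while the robot is not near it.
It also fails if it takes over 210 s, if anything falls off the work surface, if the arm or the gripper's body presses on something with over 40 N, if the wrist force passes 120 N, or if a joint passes its speed limit or range.

## Working session

There is one attempt and no reset: what is moved stays moved. The work goes in short steps, Python scripts to look and compute and a tool call to move; the robot and the scene stay as the last step left them, time stands still between calls to the robot, and variables do not carry over. Pictures are saved under pics/ and viewed, about 12 in all and at most 16, crops included, and the job is handed in when it is done.

Besides the shell and the picture viewer there is one more tool, called after ">>>" by a JSON object that holds its "name" and its "arguments". arm_command: Moves the arm, as the interface text tells. Its arguments: {"type":"object","properties":{"targets":{"type":"array","items":{"type":"array","items":{"type":"number"}}},"newtons":{"type":"number"}},"required":["targets"]}

```bash
ls; mkdir -p pics
cat > h.py <<'E'
import numpy as np, cv2
from station import manip, optics
def cam(n):
    c=optics.calibration(n); f=192/np.tan(np.radians(c["fovy"])/2)
    return f,c["cx"],c["cy"],np.array(c["R"]),np.array(c["t"])
def cloud(n,depth):
    f,cx,cy,R,t=cam(n); v,u=np.mgrid[:384,:512]
    P=np.stack([(u-cx)/f*depth,(v-cy)/f*depth,depth],-1)
    return (P-t)@R
def ray(n,u,v,z):
    f,cx,cy,R,t=cam(n); d=R.T@np.array([(u-cx)/f,(v-cy)/f,1]); o=-R.T@t
    return o+d*(z-o[2])/d[2]
E
python3 - <<'E'
from h import *
for n in("side","top"):
    p,d=optics.grab_frame(n); cv2.imwrite(f"pics/{n}0.png",cv2.resize(p,(800,600))); np.savez(f"{n}0.npz",p=p,d=d)
    c=optics.calibration(n); print(n,c)
print({k:np.round(v,3) for k,v in manip.get_state().items()}, manip.grip_point_offset)
E
```

```text
pics
side {'fovy': 53.67103082471039, 'cx': 254.10405690136966, 'cy': 192.20845038709993, 'R': array([[-0.87591678, -0.48210224, -0.01863399],
       [-0.26702248,  0.51658921, -0.81353217],
       [ 0.4018318 , -0.70761078, -0.58122129]]), 't': array([0.46549777, 0.21511895, 0.80602303])}
top {'fovy': 54.26058378190862, 'cx': 251.50508185953623, 'cy': 192.9543517924194, 'R': array([[-0.08141563, -0.99667318,  0.0037497 ],
       [-0.97347336,  0.07871225, -0.2148348 ],
       [ 0.21382494, -0.02114114, -0.9766432 ]]), 't': array([0.03557289, 0.54536063, 0.90536519])}
{'time': np.float64(0.1), 'qpos': array([59.502, 24.446,  4.231, 92.047, -1.953, 63.643, -3.844]), 'joint_vel': array([ 0.036, -0.124,  0.049, -0.128, -0.022,  0.041, -0.035]), 'tau': array([ 5.0000e-03, -9.3748e+01,  3.6760e+00, -4.5505e+01, -4.9000e-02,
        1.7000e-02,  0.0000e+00]), 'tool_pos': array([ 0.252, -0.626,  0.205]), 'tool_rot': array([[ 0.928,  0.374, -0.001],
       [ 0.374, -0.928,  0.001],
       [-0.   , -0.001, -1.   ]]), 'ft_force': array([ 0.533, -0.544, -0.441]), 'ft_torque': array([-0.021,  0.011,  0.008]), 'gripper_width': np.float64(0.999)} 0.0188
```

View pics/top0.png

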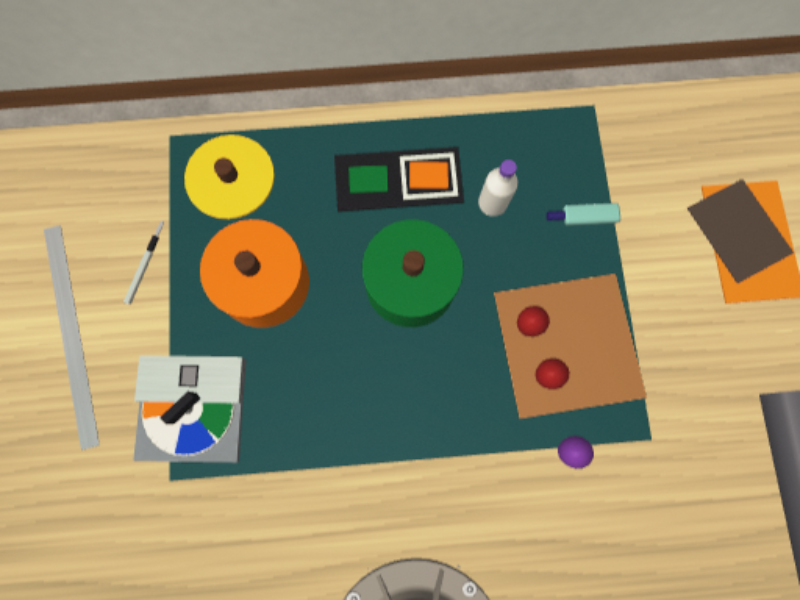

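View pics/side0.png

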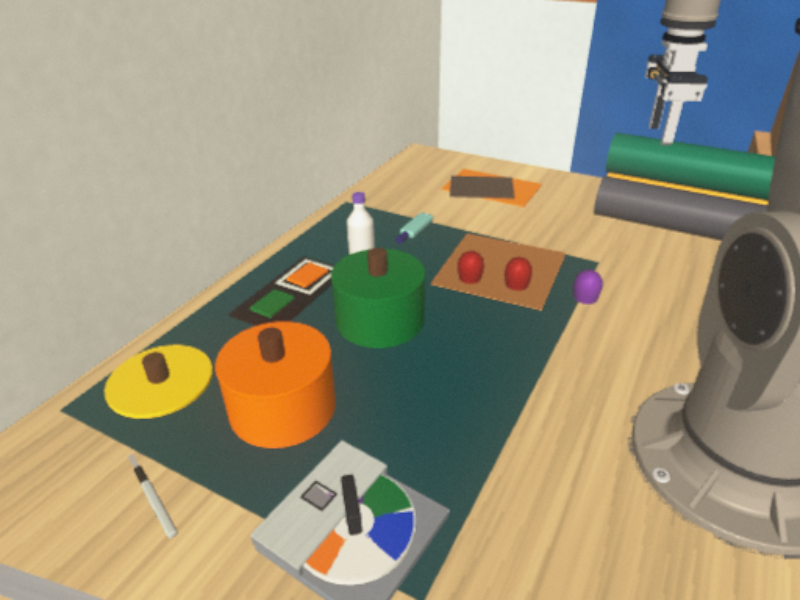

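The framed tile on the right is orange at (430,175), so the orange pot is the one to use. There are two dark-red knobs at (533,321) and (552,373). The purple one and the yellow lid are look-alikes. The wheel's window shows grey at (188,376), and orange sits anticlockwise of it, so the wheel needs about -60°.

```bash
cat > m.py <<'E'
from h import *
T=np.load("top0.npz");S=np.load("side0.npz")
def hsv(p): return cv2.cvtColor(p,cv2.COLOR_BGR2HSV)
def rep(name,P):
    print(name,len(P),"med",np.round(np.median(P,0),4),"midrange",np.round((np.percentile(P,1,0)+np.percentile(P,99,0))/2,4),"ext",np.round(np.percentile(P,99,0)-np.percentile(P,1,0),4))
for n,D in(("top",T),("side",S)):
    C=cloud(n,D["d"]); H=hsv(D["p"]); h,s,v=[H[...,i].astype(int) for i in range(3)]
    ok=(D["d"]>0)&(C[...,0]>.2)&(C[...,0]<1)&(abs(C[...,1])<.65)&(C[...,2]<.2)
    print(n)
    for z in (0.103,):
        for nm,lo,hi in(("orange",8,16),("green",55,80)):
            m=ok&(h>=lo)&(h<=hi)&(s>150)&(abs(C[...,2]-z)<.006); rep(nm+" flange",C[m])
    m=ok&(C[...,2]>.125)&(C[...,2]<.15)&(v<130)
    k,l,st,ce=cv2.connectedComponentsWithStats(m.astype(np.uint8))
    for i in range(1,k):
        if st[i,4]>40: rep(f"high dark {ce[i].round()}",C[l==i])
    m=ok&((h<5)|(h>174))&(s>150)&(C[...,2]>.01)
    k,l,st,ce=cv2.connectedComponentsWithStats(m.astype(np.uint8))
    for i in range(1,k):
        if st[i,4]>40:
            c=C[l==i]; rep(f"red {ce[i].round()}",c); 
            # sphere/top
            print("  top", c[c[:,2]>np.percentile(c[:,2],85)].mean(0).round(4))
    m=ok&(v<70)&(C[...,2]>.055)&(C[...,2]<.085)&(C[...,1]>.2)&(C[...,0]<.55)
    if m.sum()>20:
        rep("bar",C[m]); q=C[m][:,:2].astype(np.float32); r=cv2.minAreaRect(q*1000); print(r)
E
python3 m.py
python3 - <<'E'
from h import *
T=np.load("top0.npz"); p=T["p"]
c=p[215:305,75:170]; cv2.imwrite("pics/wheel.png",cv2.resize(c,None,fx=6,fy=6,interpolation=cv2.INTER_CUBIC))
E
```

```text
top
orange flange 2973 med [0.6075 0.2122 0.1032] midrange [0.612  0.2136 0.1033] ext [0.1516 0.1506 0.0075]
green flange 2968 med [ 0.5878 -0.0417  0.103 ] midrange [ 0.5915 -0.0426  0.1028] ext [0.1515 0.1506 0.0074]
high dark [157. 167.] 158 med [0.6088 0.212  0.1424] midrange [0.6101 0.2135 0.1361] ext [0.0279 0.031  0.0199]
high dark [264. 167.] 163 med [ 0.5893 -0.0424  0.1421] midrange [ 0.5908 -0.043   0.1363] ext [0.0305 0.0313 0.0181]
red [341. 205.] 295 med [ 0.4972 -0.2348  0.053 ] midrange [ 0.4989 -0.238   0.0422] ext [0.0432 0.0433 0.0411]
  top [ 0.5007 -0.2398  0.0607]
red [353. 239.] 310 med [ 0.4089 -0.2546  0.0537] midrange [ 0.4094 -0.2586  0.0431] ext [0.044  0.0443 0.0386]
  top [ 0.4118 -0.2606  0.0605]
bar 181 med [0.4032 0.339  0.0733] midrange [0.4027 0.34   0.0667] ext [0.0429 0.047  0.0207]
((403.0893859863281, 340.0944519042969), (14.3058443069458, 57.91158676147461), 39.62496566772461)
side
orange flange 2558 med [0.5988 0.2291 0.1032] midrange [0.609  0.2167 0.102 ] ext [0.1527 0.1525 0.0075]
green flange 830 med [ 0.5599 -0.0128  0.1028] midrange [ 0.
[... 180 characters left out ...]
1. 164.] 130 med [ 0.5857 -0.0342  0.1408] midrange [ 0.5882 -0.0404  0.1354] ext [0.0309 0.0303 0.0193]
high dark [173. 217.] 198 med [0.6056 0.2205 0.1417] midrange [0.6095 0.2165 0.1354] ext [0.0305 0.0292 0.0195]
red [301. 170.] 246 med [ 0.4938 -0.2244  0.0413] midrange [ 0.4966 -0.2305  0.036 ] ext [0.0423 0.0306 0.0499]
  top [ 0.4971 -0.237   0.0581]
red [331. 174.] 260 med [ 0.405  -0.2438  0.0418] midrange [ 0.4071 -0.2506  0.036 ] ext [0.0433 0.0323 0.0489]
  top [ 0.4089 -0.2569  0.0583]
bar 249 med [0.3987 0.349  0.0737] midrange [0.4019 0.3444 0.0662] ext [0.043  0.0477 0.0199]
((402.9515686035156, 343.69207763671875), (13.716744422912598, 59.36066818237305), 40.41461944580078)
```

View pics/wheel.png

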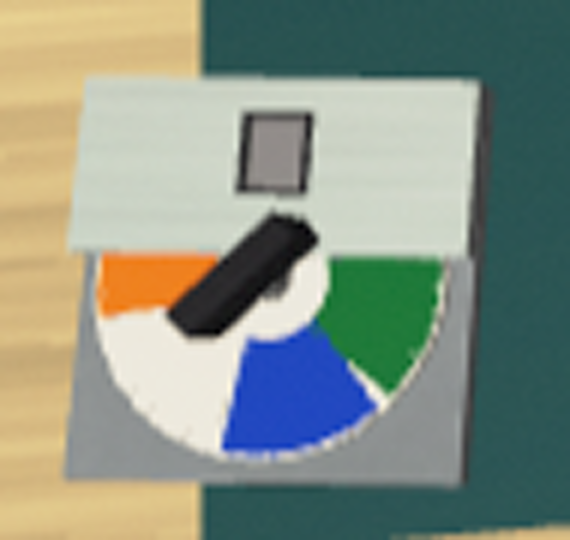

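Run:
```python
from h import *
T=np.load("top0.npz");C=cloud("top",T["d"])
f=lambda u,v,z=.028: ray("top",75+u/6-.4,215+v/6-.4,z)[:2]
for n,u,v in(("win",277,153),("o/w",106,317),("w/b",224,450),("b/g",380,400),("hub?",272,290),("covL",97,255),("covR",470,255),("grT",443,257)):
    a,b=int(215+v/6),int(75+u/6)
    p=f(u,v); d=p-np.array([.403,.3415]); print(n,p.round(4),"r",np.hypot(*d).round(4),"ang",np.degrees(np.arctan2(d[1],d[0])).round(1),C[a,b].round(4))
s=manip.get_state(); R=s["tool_rot"]; print(R.round(4),s["tool_pos"])
```

```text
win [0.4562 0.3375] r 0.0533 ang -4.3 [0.4569 0.3385 0.0233]
o/w [0.3926 0.4102] r 0.0695 ang 98.6 [0.3939 0.4125 0.0241]
w/b [0.3337 0.3605] r 0.0719 ang 164.7 [0.3327 0.3609 0.0264]
b/g [0.3488 0.2951] r 0.0714 ang -139.4 [0.3495 0.297  0.0207]
hub? [0.3981 0.3401] r 0.0051 ang -163.5 [0.3975 0.3373 0.0358]
covL [0.4189 0.4143] r 0.0745 ang 77.7 [0.4192 0.4142 0.0267]
covR [0.406  0.2559] r 0.0857 ang -88.0 [0.4065 0.2565 0.0246]
grT [0.4061 0.2674] r 0.0742 ang -87.6 [0.4075 0.2693 0.0249]
[[ 9.276e-01  3.735e-01 -5.000e-04]
 [ 3.735e-01 -9.276e-01  1.000e-03]
 [-1.000e-04 -1.100e-03 -1.000e+00]] [ 0.25195523 -0.62580118  0.20485428]
```

```bash
cat > plan.py <<'E'
import sys
from h import *
from scipy.spatial.transform import Rotation as Ro
# args: x y z yawY repeated; prints rows (mm, deg) from the measured pose
s=manip.get_state(); R=s["tool_rot"]; p=s["tool_pos"]
a=np.array(list(map(float,sys.argv[1:]))).reshape(-1,4)
print("t",s["time"].round(1),"pos",p.round(4),"yawY",np.degrees(np.arctan2(R[1,1],R[0,1])).round(1),"q",s["qpos"].round(0),"F",s["ft_force"].round(1),"w",s["gripper_width"].round(3))
for x,y,z,w in a:
    w=np.radians(w); Y=np.array([np.cos(w),np.sin(w),0]); Z=np.array([0,0,-1.]); X=np.cross(Y,Z)
    print((R.T@(np.array([x,y,z])-p)*1000).round(1),Ro.from_matrix(R.T@np.stack([X,Y,Z],1)).as_rotvec(degrees=True).round(1))
E
python3 plan.py .62 -.1 .28 -10 .403 .3425 .28 39.6
```

```text
Traceback (most recent call last):
  File "plan.py", line 7, in <module>
    print("t",s["time"].round(1),"pos",p.round(4),"yawY",np.degrees(np.arctan2(R[1,1],R[0,1])).round(1),"q",s["qpos"].round(0),"F",s["ft_force"].round(1),"w",s["gripper_width"].round(3))
              ^^^^^^^^^^^^^^^
AttributeError: 'float' object has no attribute 'round'
```

```bash
sed -i 's/s\["time"\].round(1)/round(s["time"],1)/; s/s\["gripper_width"\].round(3)/round(s["gripper_width"],3)/' plan.py
python3 plan.py .62 -.1 .28 -10 .403 .3425 .28 39.6
```

```text
t 0.1 pos [ 0.252  -0.6258  0.2049] yawY -68.1 q [60. 24.  4. 92. -2. 64. -4.] F [ 0.5 -0.5 -0.4] w 0.999
[ 537.8 -350.4  -74.8] [ -0.1  -0.  -58.1]
[ 501.8 -841.9  -74.2] [-0.000e+00 -1.000e-01 -1.077e+02]
```

>>> {"name": "arm_command", "arguments": {"targets": [[0, 0, -75, 0, 0, 0, 94], [0, 0, -75, 0, 0, 0, 94], [538, -350, -75, 0, 0, -58, 94], [538, -350, -75, 0, 0, -58, 94], [538, -350, -75, 0, 0, -58, 94], [538, -350, -75, 0, 0, -58, 94], [538, -350, -75, 0, 0, -58, 94], [538, -350, -75, 0, 0, -58, 94], [538, -350, -75, 0, 0, -58, 94], [538, -350, -75, 0, 0, -58, 94], [538, -350, -75, 0, 0, -58, 94], [538, -350, -75, 0, 0, -58, 94], [538, -350, -75, 0, 0, -58, 94], [538, -350, -75, 0, 0, -58, 94], [538, -350, -75, 0, 0, -58, 94], [538, -350, -75, 0, 0, -58, 94], [538, -350, -75, 0, 0, -58, 94], [538, -350, -75, 0, 0, -58, 94], [538, -350, -75, 0, 0, -58, 94], [538, -350, -75, 0, 0, -58, 94]]}}

```text
time: 1.77
tool_pos: [0.6205, -0.0995, 0.2798]
tool_rot: [[0.173, 0.985, -0.001], [0.985, -0.173, 0.0], [0.0, -0.001, -1.0]]
ft_force: [-1.2, -0.8, -0.6]
gripper_width: 1.0
```

```bash
python3 plan.py .403 .342 .2 39.6
```

```text
t 1.8 pos [ 0.6205 -0.0995  0.2798] yawY -10.0 q [ 21.  18. -22.  92.   7.  71. -13.] F [-1.2 -0.8 -0.6] w 1.0
[ 397.2 -290.5   80.2] [ -0.1  -0.  -49.6]
```

>>> {"name": "arm_command", "arguments": {"targets": [[397, -290, 0, 0, 0, -49.6, 94], [397, -290, 0, 0, 0, -49.6, 94], [397, -290, 0, 0, 0, -49.6, 94], [397, -290, 0, 0, 0, -49.6, 94], [397, -290, 0, 0, 0, -49.6, 94], [397, -290, 0, 0, 0, -49.6, 94], [397, -290, 0, 0, 0, -49.6, 94], [397, -290, 0, 0, 0, -49.6, 94], [397, -290, 0, 0, 0, -49.6, 94], [397, -290, 0, 0, 0, -49.6, 94], [397, -290, 0, 0, 0, -49.6, 94], [397, -290, 0, 0, 0, -49.6, 94], [397, -290, 0, 0, 0, -49.6, 94], [397, -290, 0, 0, 0, -49.6, 94], [397, -290, 0, 0, 0, -49.6, 94], [397, -290, 80, 0, 0, -49.6, 60], [397, -290, 80, 0, 0, -49.6, 60], [397, -290, 80, 0, 0, -49.6, 60], [397, -290, 80, 0, 0, -49.6, 60], [397, -290, 80, 0, 0, -49.6, 60]]}}

```text
time: 3.43
tool_pos: [0.4054, 0.3409, 0.2023]
tool_rot: [[-0.635, 0.772, 0.001], [0.772, 0.635, 0.001], [-0.0, 0.001, -1.0]]
ft_force: [0.2, 0.8, 0.3]
gripper_width: 0.685
```

```bash
python3 plan.py .403 .342 .045 39.6
python3 - <<'E'
from h import *
p,d=optics.grab_frame("side"); cv2.imwrite("pics/s1.png",p[200:384,100:360])
E
```

```text
t 3.4 pos [0.4054 0.3409 0.2023] yawY 39.4 q [ -8.  16. -46. 109.  13.  61. -20.] F [0.2 0.8 0.3] w 0.685
[  2.4  -1.3 157.3] [ 0.1  0.  -0.2]
```

View pics/s1.png

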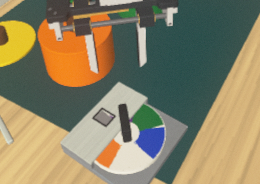

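>>> {"name": "arm_command", "arguments": {"targets": [[2, -1, 40, 0, 0, 0, 50], [2, -1, 80, 0, 0, 0, 50], [2, -1, 120, 0, 0, 0, 50], [2, -1, 140, 0, 0, 0, 50], [2, -1, 157, 0, 0, 0, 50], [2, -1, 157, 0, 0, 0, 50], [2, -1, 157, 0, 0, 0, 0], [2, -1, 157, 0, 0, 0, 0], [2, -1, 157, 0, 0, 0, 0], [2, -1, 157, 0, 0, 0, 0], [2, -1, 157, 0, 0, 0, 0], [2, -1, 157, 0, 0, 0, 0], [2, -1, 157, 0, 0, 0, 0], [2, -1, 157, 0, 0, 0, 0]], "newtons": 8}}

```text
time: 4.65
tool_pos: [0.4033, 0.3425, 0.0443]
tool_rot: [[-0.636, 0.771, 0.002], [0.771, 0.636, 0.001], [-0.0, 0.002, -1.0]]
ft_force: [4.0, 0.1, 7.2]
gripper_width: 0.175
```

```bash
python3 plan.py .403 .342 .045 -34
```

```text
t 4.7 pos [0.4033 0.3425 0.0443] yawY 39.5 q [-15.  28. -40. 116.  26.  44. -31.] F [4.  0.1 7.2] w 0.175
[-0.2 -0.5 -0.7] [ 0.1 -0.1 73.5]
```

>>> {"name": "arm_command", "arguments": {"targets": [[0, 0, 0, 0, 0, 6, 0], [0, 0, 0, 0, 0, 12, 0], [0, 0, 0, 0, 0, 18, 0], [0, 0, 0, 0, 0, 24, 0], [0, 0, 0, 0, 0, 30, 0], [0, 0, 0, 0, 0, 36, 0], [0, 0, 0, 0, 0, 42, 0], [0, 0, 0, 0, 0, 48, 0], [0, 0, 0, 0, 0, 54, 0], [0, 0, 0, 0, 0, 60, 0], [0, 0, 0, 0, 0, 66, 0], [0, 0, 0, 0, 0, 70, 0], [0, 0, 0, 0, 0, 74, 0], [0, 0, 0, 0, 0, 74, 0], [0, 0, 0, 0, 0, 74, 0], [0, 0, 0, 0, 0, 74, 50], [0, 0, 0, 0, 0, 74, 50], [0, 0, 0, 0, 0, 74, 50], [0, 0, 0, 0, 0, 74, 50]]}}

```text
time: 6.23
tool_pos: [0.402, 0.3419, 0.0434]
tool_rot: [[0.566, 0.825, -0.0], [0.825, -0.566, -0.0], [-0.0, -0.0, -1.0]]
ft_force: [0.1, 0.2, -0.1]
gripper_width: 0.416
```

>>> {"name": "arm_command", "arguments": {"targets": [[0, 0, -40, 0, 0, 0, 50], [0, 0, -80, 0, 0, 0, 60], [0, 0, -120, 0, 0, 0, 60], [0, 0, -160, 0, 0, 0, 60], [0, 0, -190, 0, 0, 0, 70], [0, 0, -190, 0, 0, 0, 80], [0, 0, -190, 0, 0, 0, 80]]}}

```text
time: 6.82
tool_pos: [0.4028, 0.3425, 0.2351]
tool_rot: [[0.566, 0.824, 0.002], [0.824, -0.566, 0.002], [0.003, 0.001, -1.0]]
ft_force: [-0.5, -0.1, -1.0]
gripper_width: 0.818
```

```bash
python3 plan.py .6105 .2145 .23 -34
python3 - <<'E'
from h import *
p,d=optics.grab_frame("side"); cv2.imwrite("pics/s2.png",cv2.resize(p[270:384,140:320],None,fx=4,fy=4))
E
```

```text
t 6.8 pos [0.4028 0.3425 0.2351] yawY -34.5 q [-24.  11. -26. 108.   5.  63. -87.] F [-0.5 -0.1 -1. ] w 0.818
[ 12.1 243.7   5.4] [ 0.1 -0.2 -0.5]
```

View pics/s2.png

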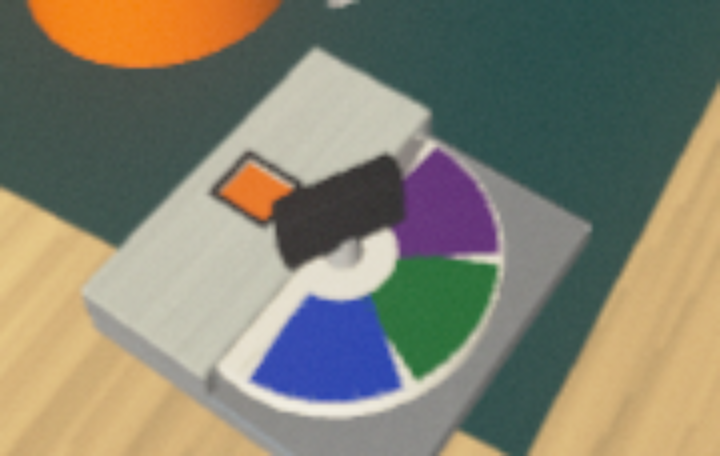

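Orange fills the window at (255,190) in the crop. I'll check the angle by number, from the sector centroids.

Run:
```python
from h import *
p,d=optics.grab_frame("side"); np.savez("s2.npz",p=p,d=d)
H=cv2.cvtColor(p,cv2.COLOR_BGR2HSV); C=cloud("side",d)
c=np.array([.403,.3425])
for n,lo,hi,e in(("blue",105,125,115.5),("green",55,80,175.5),("violet",130,160,-124.5)):
    m=(H[...,0]>=lo)&(H[...,0]<=hi)&(H[...,1]>100)
    v,u=np.nonzero(m); P=np.array([ray("side",a,b,.026)[:2] for a,b in zip(u,v)])-c
    r=np.hypot(*P.T); P=P[(r<.072)&(r>.03)]; a=np.degrees(np.arctan2(P[:,1],P[:,0]))%360
    print(n,len(a),"lo/hi",np.percentile(a,[2,98]).round(1),"mid",np.percentile(a,[2,98]).mean().round(1),"expected",e%360)
```

```text
Traceback (most recent call last):
  File "h.py", line 11, in ray
    f,cx,cy,R,t=cam(n); d=R.T@np.array([(u-cx)/f,(v-cy)/f,1]); o=-R.T@t
                ~~~^^^
  File "h.py", line 4, in cam
    c=optics.calibration(n); f=192/np.tan(np.radians(c["fovy"])/2)
ValueError: time passes only in moves, steps and waits
```

```bash
python3 - <<'E'
from h import *
D=np.load("s2.npz"); p,d=D["p"],D["d"]
H=cv2.cvtColor(p,cv2.COLOR_BGR2HSV); C=cloud("side",d)
f,cx,cy,R,t=cam("side"); v,u=np.mgrid[:384,:512]; o=-R.T@t
Dr=np.stack([(u-cx)/f,(v-cy)/f,np.ones_like(u)],-1)@R
G=o+Dr*((.026-o[2])/Dr[...,2])[...,None]
c=np.array([.403,.3425])
for n,lo,hi,e in(("blue",105,125,115.5),("green",55,80,175.5),("violet",130,160,235.5)):
    P=G[(H[...,0]>=lo)&(H[...,0]<=hi)&(H[...,1]>100)][:,:2]-c
    r=np.hypot(*P.T); P=P[(r<.072)&(r>.03)]; a=np.degrees(np.arctan2(P[:,1],P[:,0]))%360
    print(n,len(a),"lo/hi",np.percentile(a,[2,98]).round(1),"mid",np.percentile(a,[2,98]).mean().round(1),"expected",e)
E
python3 plan.py .61 .2145 .235 -34.5 .61 .2145 .135 -34.5
```

```text
blue 644 lo/hi [ 87.4 142.9] mid 115.1 expected 115.5
green 570 lo/hi [148.3 202.5] mid 175.4 expected 175.5
violet 443 lo/hi [209.7 261.9] mid 235.8 expected 235.5
t 6.9 pos [0.4019 0.3415 0.2327] yawY -34.5 q [-24.  11. -26. 108.   5.  63. -87.] F [-0.5 -0.1 -0.8] w 0.847
[ 13.1 243.4  -2.3] [-0.   0.1  0. ]
[ 13.2 243.5  97.7] [-0.   0.1  0. ]
```

>>> {"name": "arm_command", "arguments": {"targets": [[13, 243, 0, 0, 0, -40, 70], [13, 243, 0, 0, 0, -40, 70], [13, 243, 0, 0, 0, -40, 70], [13, 243, 0, 0, 0, -40, 70], [13, 243, 0, 0, 0, -40, 70], [13, 243, 0, 0, 0, -40, 70], [13, 243, 0, 0, 0, -40, 70], [13, 243, 0, 0, 0, -40, 70], [13, 243, 0, 0, 0, -40, 70], [13, 243, 40, 0, 0, -40, 70], [13, 243, 60, 0, 0, -40, 70], [13, 243, 60, 0, 0, -40, 70]]}}

```text
time: 7.92
tool_pos: [0.6065, 0.2153, 0.1688]
tool_rot: [[-0.098, 0.995, -0.007], [0.995, 0.098, -0.002], [-0.002, -0.007, -1.0]]
ft_force: [-1.4, -1.0, -0.1]
gripper_width: 0.743
```

```bash
python3 plan.py .61 .2145 .111 5.5
```

```text
t 7.9 pos [0.6065 0.2153 0.1688] yawY 5.6 q [ -8.  25. -23.  97.  11.  61. -29.] F [-1.4 -1.  -0.1] w 0.743
[-1.   3.8 57.8] [-0.4  0.1  0.1]
```

>>> {"name": "arm_command", "arguments": {"targets": [[0, 0, 20, 0, 0, 0, 70], [0, 0, 40, 0, 0, 0, 70], [0, 0, 56, 0, 0, 0, 70], [0, 0, 56, 0, 0, 0, 70], [0, 0, 56, 0, 0, 0, 70], [0, 0, 56, 0, 0, 0, 70]]}}

```text
time: 8.42
tool_pos: [0.6103, 0.2161, 0.1192]
tool_rot: [[-0.097, 0.995, 0.001], [0.995, 0.097, 0.001], [0.001, 0.001, -1.0]]
ft_force: [-0.4, -0.1, -0.1]
gripper_width: 0.742
```

```bash
python3 plan.py .61 .2145 .111 5.5
```

```text
t 8.4 pos [0.6103 0.2161 0.1192] yawY 5.6 q [ -8.  28. -23.  99.  13.  55. -30.] F [-0.4 -0.1 -0.1] w 0.742
[-1.5 -0.5  8.2] [ 0.1 -0.   0.1]
```

>>> {"name": "arm_command", "arguments": {"targets": [[-1, 0, 8, 0, 0, 0, 70], [-1, 0, 8, 0, 0, 0, 70], [-1, 0, 8, 0, 0, 0, 0], [-1, 0, 8, 0, 0, 0, 0], [-1, 0, 8, 0, 0, 0, 0], [-1, 0, 8, 0, 0, 0, 0], [-1, 0, 8, 0, 0, 0, 0], [-1, 0, 8, 0, 0, 0, 0], [-1, 0, 8, 0, 0, 0, 0], [-1, 0, 8, 0, 0, 0, 0], [-1, 0, 8, 0, 0, 0, 0]], "newtons": 25}}

```text
time: 9.33
tool_pos: [0.6102, 0.2142, 0.1096]
tool_rot: [[-0.096, 0.995, 0.0], [0.995, 0.096, 0.0], [0.0, 0.0, -1.0]]
ft_force: [0.7, 0.3, 1.2]
gripper_width: 0.357
```

```bash
python3 plan.py .61 .2145 .22 5.5 .455 .09 .22 5.5
```

```text
t 9.3 pos [0.6102 0.2142 0.1096] yawY 5.5 q [ -8.  29. -22.  99.  13.  54. -30.] F [0.7 0.3 1.2] w 0.357
[   0.3   -0.2 -110.4] [ 0. -0.  0.]
[-108.7 -166.4 -110.4] [ 0. -0.  0.]
```

>>> {"name": "arm_command", "arguments": {"targets": [[0, 0, -15, 0, 0, 0, 0], [0, 0, -30, 0, 0, 0, 0], [0, 0, -50, 0, 0, 0, 0], [0, 0, -75, 0, 0, 0, 0], [0, 0, -90, 0, 0, 0, 0], [0, 0, -90, 0, 0, 0, 0], [-20, -30, -90, 0, 0, 0, 0], [-40, -60, -90, 0, 0, 0, 0], [-60, -90, -90, 0, 0, 0, 0], [-80, -120, -90, 0, 0, 0, 0], [-100, -150, -90, 0, 0, 0, 0], [-109, -166, -90, 0, 0, 0, 0], [-109, -166, -90, 0, 0, 0, 0], [-109, -166, -90, 0, 0, 0, 0], [-109, -166, -60, 0, 0, 0, 0], [-109, -166, -30, 0, 0, 0, 0], [-109, -166, 0, 0, 0, 0, 0], [-109, -166, 30, 0, 0, 0, 0], [-109, -166, 50, 0, 0, 0, 0], [-109, -166, 65, 0, 0, 0, 0]]}}

```text
time: 11.0
tool_pos: [0.4547, 0.0905, 0.0417]
tool_rot: [[-0.097, 0.995, -0.003], [0.995, 0.097, 0.0], [0.001, -0.003, -1.0]]
ft_force: [-0.5, -0.1, -2.4]
gripper_width: 0.356
```

```bash
python3 plan.py .455 .09 .026 5.5
```

```text
t 11.0 pos [0.4547 0.0905 0.0417] yawY 5.6 q [ -0.  20. -22. 125.  12.  37. -25.] F [-0.5 -0.1 -2.4] w 0.356
[-0.5  0.3 15.7] [-0.2 -0.   0.1]
```

>>> {"name": "arm_command", "arguments": {"targets": [[0, 0, 4, 0, 0, 0, 0], [0, 0, 8, 0, 0, 0, 0], [0, 0, 11, 0, 0, 0, 0], [0, 0, 13, 0, 0, 0, 0], [0, 0, 14, 0, 0, 0, 0], [0, 0, 15, 0, 0, 0, 0], [0, 0, 15, 0, 0, 0, 0]]}}

```text
time: 11.58
tool_pos: [0.4557, 0.0897, 0.0298]
tool_rot: [[-0.096, 0.995, 0.001], [0.995, 0.096, 0.0], [0.0, 0.001, -1.0]]
ft_force: [-0.1, -0.2, -3.0]
gripper_width: 0.354
```

>>> {"name": "arm_command", "arguments": {"targets": [[0, 0, 2, 0, 0, 0, 0], [0, 0, 3, 0, 0, 0, 0], [0, 0, 4, 0, 0, 0, 0], [0, 0, 4, 0, 0, 0, 0]]}}

```text
time: 11.92
tool_pos: [0.4553, 0.0897, 0.0254]
tool_rot: [[-0.096, 0.995, -0.0], [0.995, 0.096, 0.0], [0.0, -0.0, -1.0]]
ft_force: [-0.7, 0.5, -2.6]
gripper_width: 0.361
```

>>> {"name": "arm_command", "arguments": {"targets": [[0, 0, 1, 0, 0, 0, 0], [0, 0, 1.5, 0, 0, 0, 0], [0, 0, 1.5, 0, 0, 0, 0], [0, 0, 1.5, 0, 0, 0, 0], [0, 0, 1.5, 0, 0, 0, 70], [0, 0, 1.5, 0, 0, 0, 70], [0, 0, 1.5, 0, 0, 0, 70], [0, 0, 1.5, 0, 0, 0, 70], [0, 0, 1.5, 0, 0, 0, 70], [0, 0, -38, 0, 0, 0, 70], [0, 0, -78, 0, 0, 0, 80], [0, 0, -118, 0, 0, 0, 94], [0, 0, -158, 0, 0, 0, 94], [0, 0, -178, 0, 0, 0, 94], [0, 0, -178, 0, 0, 0, 94]]}}

```text
time: 13.17
tool_pos: [0.4575, 0.0903, 0.2082]
tool_rot: [[-0.096, 0.995, 0.007], [0.995, 0.096, 0.001], [0.0, 0.007, -1.0]]
ft_force: [0.9, 0.3, 0.7]
gripper_width: 0.997
```

```bash
cat > knobs.py <<'E'
from h import *
for n in("top","side"):
    p,d=optics.grab_frame(n); np.savez(n+"1.npz",p=p,d=d); C=cloud(n,d); H=cv2.cvtColor(p,cv2.COLOR_BGR2HSV); h,s,v=[H[...,i].astype(int) for i in range(3)]
    m=(d>0)&((h<5)|(h>174))&(s>150)&(C[...,2]>.008)&(C[...,2]<.15)&(C[...,0]>.2)
    k,l,st,ce=cv2.connectedComponentsWithStats(m.astype(np.uint8))
    for i in range(1,k):
        if st[i,4]>40:
            c=C[l==i]; lo,hi=np.percentile(c,1,0),np.percentile(c,99,0)
            b=c[c[:,2]>hi[2]-.008]
            print(n,ce[i].round(),st[i,4],"mid",((lo+hi)/2).round(4),"ext",(hi-lo).round(3),"cap",np.median(b,0).round(4))
E
python3 knobs.py
python3 - <<'E'
import cv2,numpy as np
cv2.imwrite("pics/t3.png",np.load("top1.npz")["p"])
E
python3 plan.py .5 -.2385 .15 0 .411 -.259 .15 0
```

```text
top [341. 205.] 295 mid [ 0.4988 -0.2382  0.0423] ext [0.043 0.044 0.041] cap [ 0.5013 -0.2403  0.0581]
top [353. 239.] 311 mid [ 0.4093 -0.2586  0.0422] ext [0.044 0.045 0.04 ] cap [ 0.4119 -0.26    0.0572]
side [301. 170.] 253 mid [ 0.498  -0.2306  0.0354] ext [0.045 0.031 0.052] cap [ 0.4962 -0.2337  0.0572]
side [331. 175.] 266 mid [ 0.4073 -0.2498  0.0347] ext [0.043 0.031 0.051] cap [ 0.4077 -0.2541  0.0569]
t 13.3 pos [0.4557 0.0896 0.2041] yawY 5.5 q [  4.   6. -25. 117.   3.  58. -16.] F [ 0.1 -0.6 -0.8] w 1.0
[-330.8   12.5   54.2] [0.1 0.  5.5]
[-342.7  -78.    54. ] [0.1 0.  5.5]
```

View pics/t3.png

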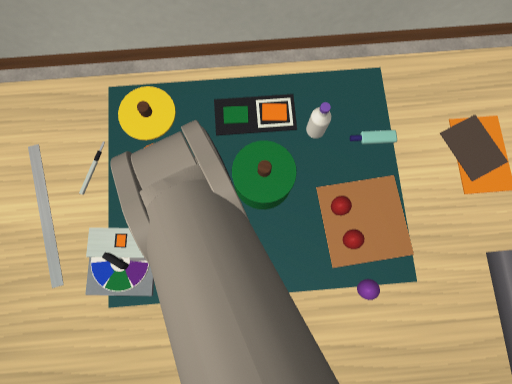

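Knobs haven't moved and orange is in the window at (120,240). Next I pick knob A.

```bash
python3 plan.py .5 -.24 .15 -60
```

```text
t 13.3 pos [0.4557 0.0896 0.2041] yawY 5.5 q [  4.   6. -25. 117.   3.  58. -16.] F [ 0.1 -0.6 -0.8] w 1.0
[-332.3   12.4   54.2] [ 0.1 -0.  65.5]
```

>>> {"name": "arm_command", "arguments": {"targets": [[-332, 12, 0, 0, 0, 65.5, 80], [-332, 12, 0, 0, 0, 65.5, 80], [-332, 12, 0, 0, 0, 65.5, 80], [-332, 12, 0, 0, 0, 65.5, 80], [-332, 12, 0, 0, 0, 65.5, 80], [-332, 12, 0, 0, 0, 65.5, 80], [-332, 12, 0, 0, 0, 65.5, 80], [-332, 12, 0, 0, 0, 65.5, 80], [-332, 12, 0, 0, 0, 65.5, 80], [-332, 12, 0, 0, 0, 65.5, 80], [-332, 12, 0, 0, 0, 65.5, 80], [-332, 12, 30, 0, 0, 65.5, 80], [-332, 12, 54, 0, 0, 65.5, 80], [-332, 12, 54, 0, 0, 65.5, 80], [-332, 12, 54, 0, 0, 65.5, 80]]}}

```text
time: 14.52
tool_pos: [0.4987, -0.2381, 0.1488]
tool_rot: [[0.863, 0.504, -0.003], [0.504, -0.863, 0.001], [-0.002, -0.002, -1.0]]
ft_force: [0.5, 0.6, 0.1]
gripper_width: 0.853
```

```bash
python3 knobs.py; python3 plan.py .5 -.24 .015 -60
```

```text
top [353. 239.] 311 mid [ 0.4092 -0.2586  0.0425] ext [0.044 0.044 0.039] cap [ 0.4109 -0.26    0.0577]
side [301. 170.] 252 mid [ 0.4978 -0.2301  0.0352] ext [0.045 0.032 0.051] cap [ 0.4968 -0.234   0.0567]
side [331. 175.] 264 mid [ 0.4075 -0.2498  0.0348] ext [0.044 0.032 0.052] cap [ 0.4079 -0.2557  0.0568]
t 14.6 pos [ 0.4999 -0.2391  0.1506] yawY -59.8 q [ 22.  17.  -3. 111.   1.  53. -42.] F [ 1.1 -0.3  0.5] w 0.852
[ -0.5   0.8 135.6] [ 0.  -0.   0.2]
```

>>> {"name": "arm_command", "arguments": {"targets": [[0, 1, 35, 0, 0, 0, 80], [0, 1, 65, 0, 0, 0, 80], [0, 1, 95, 0, 0, 0, 80], [0, 1, 115, 0, 0, 0, 80], [0, 1, 128, 0, 0, 0, 80], [0, 1, 135, 0, 0, 0, 80], [0, 1, 135, 0, 0, 0, 80], [0, 1, 135, 0, 0, 0, 80], [0, 1, 135, 0, 0, 0, 30], [0, 1, 135, 0, 0, 0, 30], [0, 1, 135, 0, 0, 0, 30], [0, 1, 135, 0, 0, 0, 30], [0, 1, 135, 0, 0, 0, 30], [0, 1, 135, 0, 0, 0, 30], [0, 1, 135, 0, 0, 0, 30], [0, 1, 135, 0, 0, 0, 30]], "newtons": 15}}

```text
time: 15.95
tool_pos: [0.5, -0.2406, 0.0149]
tool_rot: [[0.866, 0.5, 0.0], [0.5, -0.866, -0.0], [0.0, 0.0, -1.0]]
ft_force: [-1.7, 0.2, 5.8]
gripper_width: 0.543
```

```bash
python3 plan.py .5 -.24 .2 -60 .53 .05 .23 -20 .61 .18 .23 0
```

```text
t 15.9 pos [ 0.5    -0.2406  0.0149] yawY -60.0 q [ 22.  28.  -3. 116.   2.  37. -43.] F [-1.7  0.2  5.8] w 0.543
[   0.3   -0.5 -185.1] [ 0. -0.  0.]
[ 171.4 -236.5 -215.1] [  0.  -0. -40.]
[ 305.8 -309.  -215.1] [  0.  -0. -60.]
```

>>> {"name": "arm_command", "arguments": {"targets": [[0, 0, -10, 0, 0, 0, 30], [0, 0, -30, 0, 0, 0, 30], [0, 0, -60, 0, 0, 0, 30], [0, 0, -95, 0, 0, 0, 30], [0, 0, -130, 0, 0, 0, 30], [0, 0, -165, 0, 0, 0, 30], [0, 0, -200, 0, 0, 0, 30], [21, -29, -215, 0, 0, -5, 30], [42, -58, -215, 0, 0, -10, 30], [64, -88, -215, 0, 0, -15, 30], [85, -118, -215, 0, 0, -20, 30], [107, -147, -215, 0, 0, -25, 30], [128, -177, -215, 0, 0, -30, 30], [150, -206, -215, 0, 0, -35, 30], [171, -236, -215, 0, 0, -40, 30], [198, -251, -215, 0, 0, -44, 30], [225, -265, -215, 0, 0, -48, 30], [252, -280, -215, 0, 0, -52, 30], [279, -295, -215, 0, 0, -56, 30], [306, -309, -215, 0, 0, -60, 30]]}}

```text
time: 17.62
tool_pos: [0.6104, 0.1815, 0.2301]
tool_rot: [[-0.004, 1.0, 0.0], [1.0, 0.004, -0.0], [-0.0, 0.0, -1.0]]
ft_force: [0.7, -1.1, -0.2]
gripper_width: 0.542
```

>>> {"name": "arm_command", "arguments": {"targets": [[0, 0, 0, 0, 0, 0, 30], [0, 0, 0, 0, 0, 0, 30]]}}

```text
time: 17.78
tool_pos: [0.6099, 0.1817, 0.2294]
tool_rot: [[-0.003, 1.0, -0.001], [1.0, 0.003, 0.0], [0.0, -0.001, -1.0]]
ft_force: [0.4, -0.6, -1.3]
gripper_width: 0.542
```

```bash
python3 - <<'E'
from h import *
p,d=optics.grab_frame("side"); cv2.imwrite("pics/s4.png",cv2.resize(p[80:384,60:360],None,fx=2,fy=2))
E
python3 plan.py .61 .18 .1 0 .61 .18 .03 0; python3 knobs.py
```

```text
t 17.8 pos [0.6097 0.1802 0.2295] yawY 0.0 q [ -4.  21. -24.  94.   9.  66. -30.] F [-0.6 -1.1 -1.4] w 0.541
[ -0.2   0.4 129.5] [-0.  0.  0.]
[-1.000e-01  4.000e-01  1.995e+02] [-0.  0.  0.]
top [353. 239.] 310 mid [ 0.4094 -0.2585  0.0425] ext [0.044 0.044 0.04 ] cap [ 0.4115 -0.2603  0.058 ]
side [331. 175.] 267 mid [ 0.4071 -0.2501  0.0355] ext [0.043 0.031 0.051] cap [ 0.4082 -0.2548  0.0566]
```

View pics/s4.png

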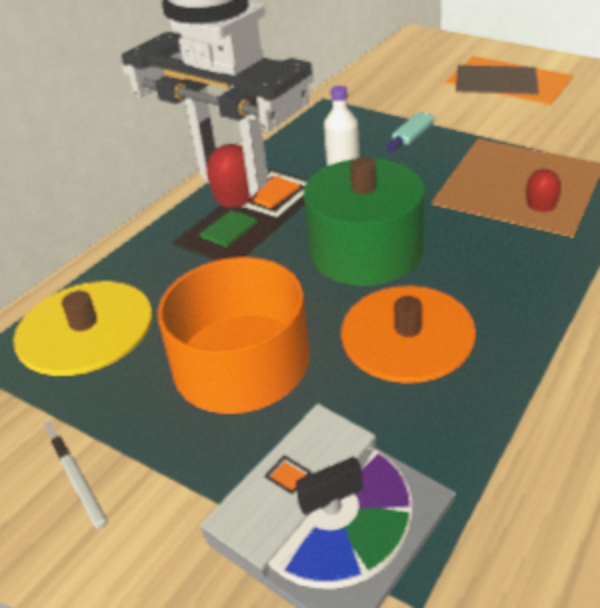

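The knob is held upright over the open pot, and the lid lies flat on the bench at (408,335). Lowering slowly.

>>> {"name": "arm_command", "arguments": {"targets": [[0, 0, 20, 0, 0, 0, 30], [0, 0, 40, 0, 0, 0, 30], [0, 0, 60, 0, 0, 0, 30], [0, 0, 75, 0, 0, 0, 30], [0, 0, 90, 0, 0, 0, 30], [0, 0, 105, 0, 0, 0, 30], [0, 0, 120, 0, 0, 0, 30], [0, 0, 135, 0, 0, 0, 30], [0, 0, 147, 0, 0, 0, 30], [0, 0, 159, 0, 0, 0, 30], [0, 0, 171, 0, 0, 0, 30], [0, 0, 180, 0, 0, 0, 30], [0, 0, 188, 0, 0, 0, 30], [0, 0, 195, 0, 0, 0, 30], [0, 0, 200, 0, 0, 0, 30], [0, 0, 203, 0, 0, 0, 30], [0, 0, 205, 0, 0, 0, 30], [0, 0, 206, 0, 0, 0, 30], [0, 0, 206, 0, 0, 0, 30]]}}

```text
time: 19.52
tool_pos: [0.6102, 0.1802, 0.0236]
tool_rot: [[-0.0, 1.0, 0.0], [1.0, 0.0, 0.0], [0.0, 0.0, -1.0]]
ft_force: [-0.3, 0.2, -1.3]
gripper_width: 0.544
```

>>> {"name": "arm_command", "arguments": {"targets": [[0, 0, 2, 0, 0, 0, 30], [0, 0, 3, 0, 0, 0, 30], [0, 0, 4, 0, 0, 0, 30], [0, 0, 5, 0, 0, 0, 30], [0, 0, 5.5, 0, 0, 0, 30], [0, 0, 6, 0, 0, 0, 30], [0, 0, 6, 0, 0, 0, 30]]}}

```text
time: 20.1
tool_pos: [0.6101, 0.1802, 0.018]
tool_rot: [[-0.001, 1.0, 0.0], [1.0, 0.001, -0.0], [-0.0, 0.0, -1.0]]
ft_force: [-2.5, -0.8, 6.7]
gripper_width: 0.544
```

>>> {"name": "arm_command", "arguments": {"targets": [[0, 0, 0, 0, 0, 0, 56], [0, 0, 0, 0, 0, 0, 60], [0, 0, 0, 0, 0, 0, 66], [0, 0, 0, 0, 0, 0, 70], [0, 0, 0, 0, 0, 0, 70], [0, 0, 0, 0, 0, 0, 70], [0, 0, -20, 0, 0, 0, 70], [0, 0, -50, 0, 0, 0, 70], [0, 0, -90, 0, 0, 0, 70], [0, 0, -130, 0, 0, 0, 70], [0, 0, -170, 0, 0, 0, 70], [0, 0, -205, 0, 0, 0, 70], [0, 0, -205, 0, 0, 0, 70]]}}

```text
time: 21.18
tool_pos: [0.6128, 0.1815, 0.2301]
tool_rot: [[-0.0, 1.0, 0.009], [1.0, 0.0, 0.003], [0.003, 0.009, -1.0]]
ft_force: [0.2, 1.1, -0.2]
gripper_width: 0.746
```

```bash
python3 knobs.py; python3 plan.py .53 0 .225 -30 .411 -.26 .18 -60
```

```text
top [353. 239.] 312 mid [ 0.409  -0.2585  0.0426] ext [0.043 0.045 0.04 ] cap [ 0.4116 -0.2607  0.0581]
side [331. 175.] 260 mid [ 0.4074 -0.25    0.0349] ext [0.042 0.03  0.051] cap [ 0.4081 -0.2546  0.0569]
side [187. 240.] 320 mid [0.6047 0.1885 0.0455] ext [0.041 0.036 0.038] cap [0.6054 0.1854 0.0608]
t 21.3 pos [0.6108 0.1804 0.224 ] yawY 0.0 q [ -4.  22. -24.  95.  10.  65. -30.] F [ 0.2 -0.2 -1.2] w 0.747
[-180.3  -80.8   -1.3] [ 0.1 -0.1 30. ]
[-440.3 -200.    43.2] [ 0.1 -0.1 60. ]
```

>>> {"name": "arm_command", "arguments": {"targets": [[-40, -18, 0, 0, 0, 7, 80], [-80, -36, 0, 0, 0, 13, 80], [-120, -54, 0, 0, 0, 20, 80], [-150, -67, 0, 0, 0, 25, 80], [-180, -81, 0, 0, 0, 30, 80], [-217, -98, 0, 0, 0, 34, 80], [-254, -115, 0, 0, 0, 38, 80], [-291, -132, 0, 0, 0, 43, 80], [-328, -149, 0, 0, 0, 48, 80], [-365, -166, 0, 0, 0, 52, 80], [-400, -182, 0, 0, 0, 56, 80], [-425, -193, 20, 0, 0, 60, 80], [-440, -200, 40, 0, 0, 60, 80], [-440, -200, 60, 0, 0, 60, 80], [-440, -200, 60, 0, 0, 60, 80], [-440, -200, 60, 0, 0, 60, 80]]}}

```text
time: 22.62
tool_pos: [0.4094, -0.2593, 0.1613]
tool_rot: [[0.866, 0.501, -0.003], [0.501, -0.866, 0.002], [-0.002, -0.003, -1.0]]
ft_force: [-0.9, -0.4, 0.0]
gripper_width: 0.851
```

```bash
python3 knobs.py; python3 plan.py .411 -.26 .015 -60
```

```text
top [179. 178.] 282 mid [0.6059 0.1796 0.0438] ext [0.04  0.046 0.043] cap [0.6088 0.1797 0.0608]
side [331. 175.] 267 mid [ 0.4072 -0.2497  0.0349] ext [0.042 0.03  0.051] cap [ 0.4071 -0.255   0.0566]
side [187. 240.] 315 mid [0.6045 0.1885 0.0454] ext [0.04  0.035 0.038] cap [0.6051 0.1863 0.0613]
t 22.7 pos [ 0.4108 -0.2594  0.163 ] yawY -59.9 q [ 26.  10.  -1. 118.   0.  52. -36.] F [ 0.4 -0.1  0.1] w 0.851
[-1.00e-01  6.00e-01  1.48e+02] [-0.  -0.   0.1]
```

>>> {"name": "arm_command", "arguments": {"targets": [[0, 0, 35, 0, 0, 0, 80], [0, 0, 70, 0, 0, 0, 80], [0, 0, 100, 0, 0, 0, 80], [0, 0, 125, 0, 0, 0, 80], [0, 0, 140, 0, 0, 0, 80], [0, 0, 148, 0, 0, 0, 80], [0, 0, 148, 0, 0, 0, 80], [0, 0, 148, 0, 0, 0, 80], [0, 0, 148, 0, 0, 0, 30], [0, 0, 148, 0, 0, 0, 30], [0, 0, 148, 0, 0, 0, 30], [0, 0, 148, 0, 0, 0, 30], [0, 0, 148, 0, 0, 0, 30], [0, 0, 148, 0, 0, 0, 30], [0, 0, 148, 0, 0, 0, 30], [0, 0, 148, 0, 0, 0, 30]], "newtons": 15}}

```text
time: 24.05
tool_pos: [0.4107, -0.2601, 0.015]
tool_rot: [[0.866, 0.5, 0.001], [0.5, -0.866, -0.0], [0.0, 0.001, -1.0]]
ft_force: [-2.0, 0.3, 8.9]
gripper_width: 0.54
```

```bash
python3 plan.py .51 .0 .25 -30 .61 .249 .25 0
```

```text
t 24.1 pos [ 0.4107 -0.2601  0.015 ] yawY -60.0 q [ 26.  23.  -2. 124.   1.  33. -36.] F [-2.   0.3  8.9] w 0.54
[ 216.3 -175.4 -235.1] [  0.  -0. -30.]
[ 427.5 -340.9 -235.1] [  0.  -0. -60.]
```

>>> {"name": "arm_command", "arguments": {"targets": [[0, 0, -10, 0, 0, 0, 30], [0, 0, -30, 0, 0, 0, 30], [0, 0, -60, 0, 0, 0, 30], [0, 0, -95, 0, 0, 0, 30], [0, 0, -130, 0, 0, 0, 30], [0, 0, -165, 0, 0, 0, 30], [0, 0, -200, 0, 0, 0, 30], [31, -25, -225, 0, 0, -5, 30], [62, -50, -235, 0, 0, -9, 30], [93, -75, -235, 0, 0, -13, 30], [124, -100, -235, 0, 0, -17, 30], [155, -125, -235, 0, 0, -21, 30], [186, -150, -235, 0, 0, -26, 30], [216, -175, -235, 0, 0, -30, 30], [246, -199, -235, 0, 0, -34, 30], [276, -223, -235, 0, 0, -38, 30], [306, -246, -235, 0, 0, -42, 30], [336, -269, -235, 0, 0, -46, 30], [366, -293, -235, 0, 0, -51, 30], [396, -316, -235, 0, 0, -55, 30]]}}

```text
time: 25.72
tool_pos: [0.595, 0.2134, 0.2502]
tool_rot: [[0.082, 0.997, 0.0], [0.997, -0.082, -0.0], [-0.0, 0.0, -1.0]]
ft_force: [-0.3, -0.2, -0.5]
gripper_width: 0.537
```

```bash
python3 plan.py .61 .249 .25 0
```

```text
t 25.7 pos [0.595  0.2134 0.2502] yawY -4.7 q [ -6.  20. -25.  94.   9.  68. -38.] F [-0.3 -0.2 -0.5] w 0.537
[36.7 12.   0.2] [ 0.   0.  -4.7]
```

>>> {"name": "arm_command", "arguments": {"targets": [[18, 6, 0, 0, 0, -2.5, 30], [36, 12, 0, 0, 0, -4.7, 30], [36, 12, 0, 0, 0, -4.7, 30], [36, 12, 0, 0, 0, -4.7, 30], [36, 12, 20, 0, 0, -4.7, 30], [36, 12, 40, 0, 0, -4.7, 30]]}}

```text
time: 26.22
tool_pos: [0.6105, 0.2455, 0.2105]
tool_rot: [[0.007, 1.0, 0.002], [1.0, -0.007, -0.0], [-0.0, 0.002, -1.0]]
ft_force: [-1.0, -0.1, -0.9]
gripper_width: 0.538
```

```bash
python3 plan.py .61 .249 .024 0; python3 knobs.py
```

```text
t 26.2 pos [0.6105 0.2455 0.2105] yawY -0.4 q [ -8.  25. -26.  93.  12.  65. -37.] F [-1.  -0.1 -0.9] w 0.538
[  3.5  -1.  186.5] [ 0.1  0.  -0.4]
side [187. 240.] 326 mid [0.6053 0.1877 0.0454] ext [0.041 0.037 0.039] cap [0.6054 0.1856 0.0611]
```

>>> {"name": "arm_command", "arguments": {"targets": [[1, 0, 10, 0, 0, 0, 30], [1, 0, 25, 0, 0, 0, 30], [1, 0, 40, 0, 0, 0, 30], [1, 0, 55, 0, 0, 0, 30], [1, 0, 70, 0, 0, 0, 30], [1, 0, 85, 0, 0, 0, 30], [1, 0, 100, 0, 0, 0, 30], [1, 0, 115, 0, 0, 0, 30], [1, 0, 130, 0, 0, 0, 30], [1, 0, 143, 0, 0, 0, 30], [1, 0, 155, 0, 0, 0, 30], [1, 0, 165, 0, 0, 0, 30], [1, 0, 173, 0, 0, 0, 30], [1, 0, 179, 0, 0, 0, 30], [1, 0, 183, 0, 0, 0, 30], [1, 0, 184, 0, 0, 0, 30], [1, 0, 184, 0, 0, 0, 30]]}}

```text
time: 27.73
tool_pos: [0.6101, 0.2477, 0.0255]
tool_rot: [[0.005, 1.0, 0.0], [1.0, -0.005, 0.0], [0.0, 0.0, -1.0]]
ft_force: [0.1, -0.0, -0.5]
gripper_width: 0.543
```

>>> {"name": "arm_command", "arguments": {"targets": [[0, 0, 2, 0, 0, 0, 30], [0, 0, 4, 0, 0, 0, 30], [0, 0, 5, 0, 0, 0, 30], [0, 0, 6, 0, 0, 0, 30], [0, 0, 7, 0, 0, 0, 30], [0, 0, 7.5, 0, 0, 0, 30], [0, 0, 7.5, 0, 0, 0, 30]]}}

```text
time: 28.32
tool_pos: [0.6101, 0.2477, 0.0181]
tool_rot: [[0.005, 1.0, 0.0], [1.0, -0.005, 0.0], [0.0, 0.0, -1.0]]
ft_force: [-0.1, 0.4, 0.3]
gripper_width: 0.54
```

>>> {"name": "arm_command", "arguments": {"targets": [[0, 0, 0.5, 0, 0, 0, 30], [0, 0, 1, 0, 0, 0, 30], [0, 0, 1, 0, 0, 0, 30], [0, 0, 1, 0, 0, 0, 30]]}}

```text
time: 28.65
tool_pos: [0.6101, 0.2477, 0.0179]
tool_rot: [[0.005, 1.0, 0.0], [1.0, -0.005, -0.0], [-0.0, 0.0, -1.0]]
ft_force: [-5.5, -2.4, 14.0]
gripper_width: 0.542
```

Contact, so I release and go up.

>>> {"name": "arm_command", "arguments": {"targets": [[0, 0, 0, 0, 0, 0, 56], [0, 0, 0, 0, 0, 0, 60], [0, 0, 0, 0, 0, 0, 66], [0, 0, 0, 0, 0, 0, 70], [0, 0, 0, 0, 0, 0, 70], [0, 0, 0, 0, 0, 0, 70], [0, 0, -20, 0, 0, 0, 70], [0, 0, -50, 0, 0, 0, 70], [0, 0, -90, 0, 0, 0, 70], [0, 0, -130, 0, 0, 0, 70], [0, 0, -170, 0, 0, 0, 70], [0, 0, -205, 0, 0, 0, 70], [0, 0, -205, 0, 0, 0, 70], [0, 0, -205, 0, 0, 0, 70]]}}

```text
time: 29.82
tool_pos: [0.611, 0.2481, 0.2243]
tool_rot: [[0.005, 1.0, 0.004], [1.0, -0.005, 0.001], [0.001, 0.004, -1.0]]
ft_force: [0.5, -1.5, -1.3]
gripper_width: 0.748
```

```bash
python3 knobs.py
python3 - <<'E'
import sys; sys.argv=[""]
from h import *
for n in("top","side"):
    D=np.load(n+"1.npz"); C=cloud(n,D["d"]); p=D["p"]; H=cv2.cvtColor(p,cv2.COLOR_BGR2HSV)
    m=(H[...,2]<130)&(C[...,2]>.035)&(C[...,2]<.065)&(abs(C[...,0]-.455)<.04)&(abs(C[...,1]-.09)<.04)
    if m.sum()>20: c=C[m]; print(n,"handle",m.sum(),((np.percentile(c,1,0)+np.percentile(c,99,0))/2).round(4))
    if n=="side": cv2.imwrite("pics/s5.png",cv2.resize(p[100:384,60:360],None,fx=2,fy=2))
E
python3 plan.py .455 .0897 .22 5.5 .455 .0897 .1 5.5
```

```text
side [187. 240.] 324 mid [0.6048 0.1879 0.0448] ext [0.041 0.037 0.039] cap [0.6053 0.1857 0.0609]
side [170. 251.] 79 mid [0.6096 0.246  0.0607] ext [0.03  0.022 0.008] cap [0.6082 0.2464 0.0623]
side handle 190 [0.4527 0.0921 0.0478]
t 29.9 pos [0.6097 0.2473 0.2212] yawY -0.3 q [ -8.  24. -26.  92.  11.  67. -37.] F [-0.5  0.7 -0.7] w 0.746
[-158.4 -154.     1.4] [-0.   0.  -5.8]
[-158.3 -153.9  121.4] [-0.   0.  -5.8]
```

View pics/s5.png

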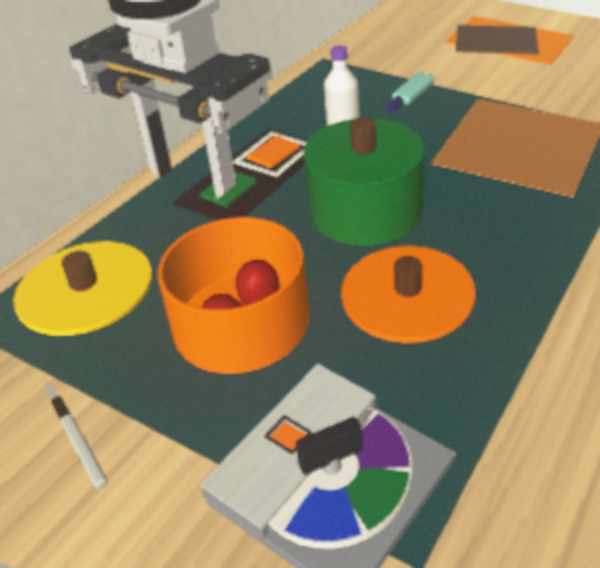

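Both knobs stand upright in the pot at (222,303) and (257,280), the leather is empty and the lid is in place at (408,293). Next is the lid.

>>> {"name": "arm_command", "arguments": {"targets": [[-32, -31, 0, 0, 0, -2, 70], [-64, -62, 0, 0, 0, -4, 70], [-96, -93, 0, 0, 0, -6, 70], [-128, -124, 0, 0, 0, -6, 70], [-150, -146, 0, 0, 0, -6, 70], [-158, -154, 0, 0, 0, -6, 70], [-158, -154, 0, 0, 0, -6, 70], [-158, -154, 40, 0, 0, -6, 70], [-158, -154, 80, 0, 0, -6, 70], [-158, -154, 120, 0, 0, -6, 70], [-158, -154, 120, 0, 0, -6, 70], [-158, -154, 120, 0, 0, -6, 70]]}}

```text
time: 30.92
tool_pos: [0.454, 0.0908, 0.1006]
tool_rot: [[-0.101, 0.995, -0.005], [0.995, 0.101, 0.0], [0.001, -0.005, -1.0]]
ft_force: [-0.1, -0.3, 0.4]
gripper_width: 0.742
```

```bash
python3 plan.py .4553 .0897 .026 5.5
```

```text
t 30.9 pos [0.454  0.0908 0.1006] yawY 5.8 q [  4.  15. -27. 123.   9.  45. -22.] F [-0.1 -0.3  0.4] w 0.742
[-1.3  1.6 74.6] [-0.3 -0.   0.3]
```

>>> {"name": "arm_command", "arguments": {"targets": [[-1, 0, 30, 0, 0, 0, 70], [-1, 0, 55, 0, 0, 0, 70], [-1, 0, 68, 0, 0, 0, 70], [-1, 0, 74, 0, 0, 0, 70], [-1, 0, 74, 0, 0, 0, 70], [-1, 0, 74, 0, 0, 0, 70], [-1, 0, 74, 0, 0, 0, 70], [-1, 0, 74, 0, 0, 0, 0], [-1, 0, 74, 0, 0, 0, 0], [-1, 0, 74, 0, 0, 0, 0], [-1, 0, 74, 0, 0, 0, 0], [-1, 0, 74, 0, 0, 0, 0], [-1, 0, 74, 0, 0, 0, 0], [-1, 0, 74, 0, 0, 0, 0], [-1, 0, 74, 0, 0, 0, 0], [-1, 0, 74, 0, 0, 0, 0]], "newtons": 25}}

```text
time: 32.25
tool_pos: [0.4555, 0.0894, 0.0281]
tool_rot: [[-0.1, 0.995, 0.0], [0.995, 0.1, 0.0], [0.0, 0.0, -1.0]]
ft_force: [-0.6, 0.0, 2.6]
gripper_width: 0.354
```

```bash
python3 plan.py .6102 .2147 .2 5.5
```

```text
t 32.2 pos [0.4555 0.0894 0.0281] yawY 5.7 q [  2.  21. -24. 126.  15.  36. -27.] F [-0.6  0.   2.6] w 0.354
[ 109.2  166.5 -171.9] [ 0.  -0.   0.2]
```

Run:
```python
from h import *
D=np.load("side1.npz"); C=cloud("side",D["d"]); H=cv2.cvtColor(D["p"],cv2.COLOR_BGR2HSV)
m=(abs(H[...,0].astype(int)-12)<=5)&(H[...,1]>120)&(abs(C[...,2]-.094)<.003)&(np.hypot(C[...,0]-.61,C[...,1]-.2145)<.1)
P=C[m][:,:2]
from scipy.optimize import least_squares
r=least_squares(lambda q:np.hypot(P[:,0]-q[0],P[:,1]-q[1])-q[2],[.61,.2145,.078],loss="soft_l1",f_scale=.002); print(len(P),r.x.round(4), ((np.percentile(P,1,0)+np.percentile(P,99,0))/2).round(4))
```

```text
478 [0.6101 0.2151 0.0771] [0.6102 0.2152]
```

>>> {"name": "arm_command", "arguments": {"targets": [[0, 0, -15, 0, 0, 0, 0], [0, 0, -35, 0, 0, 0, 0], [0, 0, -65, 0, 0, 0, 0], [0, 0, -100, 0, 0, 0, 0], [0, 0, -135, 0, 0, 0, 0], [0, 0, -160, 0, 0, 0, 0], [0, 0, -172, 0, 0, 0, 0], [0, 0, -172, 0, 0, 0, 0], [18, 28, -172, 0, 0, 0, 0], [36, 56, -172, 0, 0, 0, 0], [54, 84, -172, 0, 0, 0, 0], [72, 111, -172, 0, 0, 0, 0], [90, 138, -172, 0, 0, 0, 0], [103, 158, -172, 0, 0, 0, 0], [109, 166, -172, 0, 0, 0, 0], [109, 166, -172, 0, 0, 0, 0], [109, 166, -150, 0, 0, 0, 0], [109, 166, -130, 0, 0, 0, 0], [109, 166, -110, 0, 0, 0, 0], [109, 166, -110, 0, 0, 0, 0]]}}

```text
time: 33.92
tool_pos: [0.6067, 0.2123, 0.1335]
tool_rot: [[-0.1, 0.995, -0.006], [0.995, 0.1, -0.003], [-0.002, -0.006, -1.0]]
ft_force: [-1.4, -1.1, -2.6]
gripper_width: 0.356
```

```bash
python3 plan.py .6102 .2147 .113 5.5
```

```text
t 33.9 pos [0.6067 0.2123 0.1335] yawY 5.7 q [ -5.  28. -27.  98.  15.  58. -31.] F [-1.4 -1.1 -2.6] w 0.356
[ 2.1  3.8 20.5] [-0.4  0.1  0.2]
```

>>> {"name": "arm_command", "arguments": {"targets": [[0, 0, 0, 0, 0, 0, 0], [0, 0, 0, 0, 0, 0, 0], [0, 0, 0, 0, 0, 0, 0]]}}

```text
time: 34.17
tool_pos: [0.6102, 0.2145, 0.1394]
tool_rot: [[-0.1, 0.995, 0.002], [0.995, 0.1, 0.001], [0.0, 0.002, -1.0]]
ft_force: [0.6, 1.0, -2.3]
gripper_width: 0.356
```

```bash
python3 plan.py .6102 .2150 .113 5.5
```

```text
t 34.2 pos [0.6102 0.2145 0.1394] yawY 5.7 q [ -5.  28. -27.  98.  15.  58. -31.] F [ 0.6  1.  -2.3] w 0.356
[ 0.5  0.  26.4] [ 0.1 -0.   0.2]
```

>>> {"name": "arm_command", "arguments": {"targets": [[0, 0, 6, 0, 0, 0, 0], [0, 0, 12, 0, 0, 0, 0], [0, 0, 17, 0, 0, 0, 0], [0, 0, 20, 0, 0, 0, 0], [0, 0, 22, 0, 0, 0, 0], [0, 0, 24, 0, 0, 0, 0], [0, 0, 25, 0, 0, 0, 0], [0, 0, 25, 0, 0, 0, 0]]}}

```text
time: 34.83
tool_pos: [0.6098, 0.2145, 0.1131]
tool_rot: [[-0.1, 0.995, 0.0], [0.995, 0.1, 0.0], [0.0, 0.0, -1.0]]
ft_force: [-0.1, 0.3, -1.5]
gripper_width: 0.356
```

>>> {"name": "arm_command", "arguments": {"targets": [[0, 0, 0.5, 0, 0, 0, 0], [0, 0, 1, 0, 0, 0, 0], [0, 0, 1, 0, 0, 0, 0], [0, 0, 1, 0, 0, 0, 0]]}}

```text
time: 35.17
tool_pos: [0.6098, 0.2145, 0.1131]
tool_rot: [[-0.1, 0.995, 0.001], [0.995, 0.1, -0.0], [-0.0, 0.001, -1.0]]
ft_force: [-6.1, -2.0, 12.1]
gripper_width: 0.357
```

Seated. Release, rise and look.

>>> {"name": "arm_command", "arguments": {"targets": [[0, 0, 0, 0, 0, 0, 45], [0, 0, 0, 0, 0, 0, 60], [0, 0, 0, 0, 0, 0, 70], [0, 0, 0, 0, 0, 0, 70], [0, 0, 0, 0, 0, 0, 70], [0, 0, 0, 0, 0, 0, 70], [0, 0, -30, 0, 0, 0, 70], [0, 0, -60, 0, 0, 0, 70], [0, 0, -100, 0, 0, 0, 70], [0, 0, -140, 0, 0, 0, 70], [-40, -40, -170, 0, 0, 0, 70], [-70, -70, -180, 0, 0, 0, 70], [-100, -100, -180, 0, 0, 0, 70], [-130, -130, -180, 0, 0, 0, 70], [-160, -150, -180, 0, 0, 0, 70], [-200, -150, -180, 0, 0, 0, 70], [-240, -150, -180, 0, 0, 0, 70], [-280, -150, -180, 0, 0, 0, 70], [-280, -150, -180, 0, 0, 0, 70], [-280, -150, -180, 0, 0, 0, 70]]}}

```text
time: 36.83
tool_pos: [0.4883, -0.0828, 0.292]
tool_rot: [[-0.094, 0.996, 0.0], [0.996, 0.094, -0.001], [-0.001, -0.0, -1.0]]
ft_force: [0.7, -0.0, 0.6]
gripper_width: 0.742
```

```bash
python3 - <<'E'
from h import *
for n in("top","side"):
    p,d=optics.grab_frame(n); C=cloud(n,d); H=cv2.cvtColor(p,cv2.COLOR_BGR2HSV); h=H[...,0].astype(int)
    for nm,lo,hi,c0 in(("orange",8,16,(.61,.2145)),("green",55,80,(.59,-.042))):
        m=(h>=lo)&(h<=hi)&(H[...,1]>150)&(abs(C[...,2]-.103)<.008)&(np.hypot(C[...,0]-c0[0],C[...,1]-c0[1])<.1)
        P=C[m]
        if len(P)<200: print(n,nm,"hidden");continue
        A=np.c_[P[:,:2]-c0,np.ones(len(P))]; q=np.linalg.lstsq(A,P[:,2],rcond=None)[0]
        print(n,nm,len(P),"mid",((np.percentile(P,1,0)+np.percentile(P,99,0))/2).round(4),"plane tilt,z",q.round(4))
    cv2.imwrite(f"pics/{n}9.png",p)
cv2.imwrite("pics/both9.png",np.hstack([cv2.imread("pics/top9.png")[60:330,70:430],cv2.imread("pics/side9.png")[60:330,60:420]]))
E
python3 plan.py
```

```text
top orange 2997 mid [0.6094 0.2143 0.1031] plane tilt,z [0.0022 0.0013 0.1032]
top green 2241 mid [ 0.5915 -0.0246  0.1028] plane tilt,z [0.0009 0.0015 0.1029]
side orange 2578 mid [0.6069 0.2169 0.1015] plane tilt,z [ 0.0059 -0.0043  0.1032]
side green 764 mid [ 0.5673 -0.0319  0.1004] plane tilt,z [ 0.0082 -0.0161  0.1032]
t 36.9 pos [ 0.4884 -0.0789  0.2919] yawY 5.7 q [ 20.   4. -19. 107.   1.  69.   6.] F [-0.4  0.4 -0.3] w 0.743
```

View pics/both9.png

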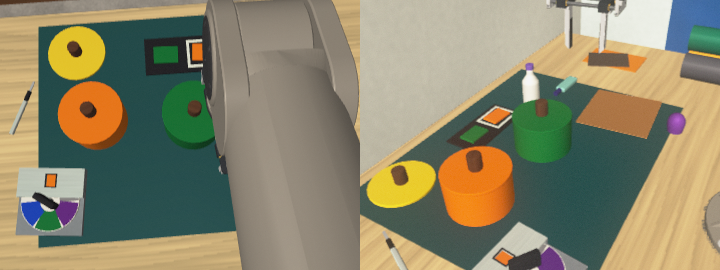

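Both lids are seated, the leather is empty and orange fills the window.

>>> {"name": "arm_command", "arguments": {"targets": [[0, 0, 0, 0, 0, 0, 70], [0, 0, 0, 0, 0, 0, 70], [0, 0, 0, 0, 0, 0, 70], [0, 0, 0, 0, 0, 0, 70]]}}

```text
time: 37.27
tool_pos: [0.4885, -0.0784, 0.292]
tool_rot: [[-0.101, 0.995, 0.0], [0.995, 0.101, 0.0], [0.0, 0.0, -1.0]]
ft_force: [0.2, -0.7, -0.7]
gripper_width: 0.747
```

```bash
python3 -c "
from station import manip
print(manip.job_done())"
```

```text
the job is handed in; nothing more can be done
None
```

I finished the orange order and handed it in at about 37 s. The hand-in reports no verdict.

- **What I did:** The framed tile was orange, so I turned the lot wheel to orange. I then opened the orange pot, lowered both dark-red knobs in until they touched the floor, and put its lid back on.
- **Wheel:** Right after the turn, the sector centres lay within about 0.5° of where they should be. Orange still fills the window in the last picture.
- **Knobs:** Both stood upright in the pot, about 34 mm from its axis. I checked this before the lid went on; afterwards they can't be seen.
- **Orange lid:** It sits within about 1 mm of the pot's measured centre in the top view. Its flange top is at 103 mm and it tilts less than 0.01 rad.
- **Green lid:** It shows the same height. The top camera's centre for it came out about 18 mm off in y and the side camera's about 24 mm off in x. The arm hid part of the lid from above, and from the side the view of it is partial even at the start. The pictures show it in place, and the arm never touched it.
- **Everything else:** The glue bottle, tube and craft knife look untouched in the pictures, but I didn't measure their positions.

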